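# Test the turntable's stop button and rearm it

### The arm

A 6-joint arm with a two-finger parallel gripper is mounted at the origin on the work surface. World frame = base frame: x ahead of the robot, y to its left, z up, the work surface at z = 0. Lengths are in m, angles in rad, forces in N, time in s.
With the tool pointing down it reaches from about 0.35 to 0.975 m from the base axis. Payload 4.9 kg.
Tool frame: the origin (TCP) lies midway between the tips of the shut fingers; the grasp point (between the pads) lies 19 mm behind it (manip.pinch_z is the x of the grasp point in the tool frame, in m); x points along the fingers, y is the direction in which the jaws open and shut, and the axes are right-handed (so a half turn about x gives the same grasp; the last joint's range is limited). The gripper opens to 85 mm and grips with 20 to 120 N. Pads are 22 mm wide; open, the fingers measure 114 mm over their backs; the gripper's body (76 mm by 85 mm) begins 54 mm behind the grasp point. The pads swing forward as they close: fully open they stand 13 mm farther back than shut.
Start: joints at [-1.222, 0.053, 1.613, -0, 1.476, -0.119], TCP at [0.282, -0.558, 0.231] pointing down, gripper open.
Joint ranges: [-3.01, 3.01], [-1.01, 2.22], [0.06, 2.58], [-1.02, 4.17], [0.09, 2.62], [-3.14, 3.14]. Speed limits (rad/s): [2.57, 2.57, 3.14, 3.14, 3.14, 3.14].

### API

Orientations are given as a unit quaternion [w, x, y, z].
In Python, from plant import sensors, cams, workorder, manip gives the robot as it stands.
- The arm moves only by the tool drive_tool, never from a script. Its argument "series" is a list of rows, each an object of numbers: "x", "y", "z": the shift along the tool's x, y, z in units of 25 mm (1.0 is 25 mm); "ax", "ay", "az": the turn, a rotation vector about the tool's x, y, z in units of 5 degrees (1.0 is 5 degrees). A call has 1 to 5 rows; each row is the pose to reach, as a shift and turn from the pose commanded when the call began, along the tool's axes at that moment; what a row does not reach only later rows make up. A row lasts 1/12 s, in which the tool goes at most 41.7 mm and 7.16 degrees, less where a joint would pass 70% of its speed; a pose out of reach is approached as far as the arm can. A call with a gripper value outside its range is refused whole. "hand" is the opening, from 0 (shut) to 1 (fully open), set as the call begins (left out, the last holds). The fingers move at their own pace and stop on an object; the grip force is fixed at half the most. Time passes only in rows, so rows that repeat a pose let the fingers close. It gives the time, the measured TCP pose, the force and the opening at its end, in the units of the state.
- sensors.state(): the state, without advancing time (a new reading comes with each control period).
- cams.grab_frame(name): name is "side" or "top" or "wrist"; returns a dict with "img" (420x560x3 uint8, blue, green, red), "camera_matrix" (3x3 intrinsics, pixels), "cam_to_world" (4x4, takes a point from camera to world coordinates). Camera axes: x right, y down, z forward; pixel columns grow to the right and rows downward; lengths in m; the calibration is good to about 2 mm. The wrist camera is an equidistant fisheye: a pixel r from the principal point sees the ray r / f radians off the axis. A picture is of the moment at which its call begins. There is no depth.
- workorder.job_done(): hands the job in, once; it reports no verdict.
The state is a dict: "time": time; "joint_pos": joint angles; "joint_vel": joint speeds; "joint_efforts": joint torques, N m; "tool_pos": TCP position; "tool_rot": TCP orientation; "contact_force": force on the tool from outside, world axes, zero at the start; "ft_torque": the same for the moment, N m; "gripper_width": opening from 0.0 (shut) to 1.0 (fully open).
Only numpy, scipy, OpenCV 4.12 (cv2) and the standard library are available. Lean on these libraries where they do the work, as an engineer would, in place of code of your own. Each camera call takes 0.05 s, during which the arm holds its last target.

### The job

Test the stop button on the carving turntable's controls: push the large mushroom head (the one with a raised bar across it) straight down until it stays latched in, then push the bar round clockwise, seen from above, with a fingertip until the head springs fully back out, and only then press the small flat restart button fully in and let it come back. Use only the fingertips or the outside of the fingers: do not pinch the bar, do not grip or lift anything, and leave the hoist lever and the loose things on the bench where they are.

Things in the scene. Friction and masses are not known exactly. Their poses are not given: they have to be found in the camera images.
- stop_plunger (a joint): How far the mushroom head is pushed down, in m: 0 = out, 0.010 = at the bottom. Pressing takes 5 to 7 N (briefly 12 N at 30 mm/s); a force stop below that ends short of the catch. Let go at the bottom it stays latched at about 0.0088; let go above about 0.008 it comes back out. Pushing on against the bottom stop does no harm.
- stop_head (a joint): Twist of the mushroom head in rad, 0 = at rest, growing clockwise seen from above, to a stop at 1.15. It turns lightly (under 0.05 N m), also while latched in; at about 0.5 to 0.6 rad the catch lets go and the head springs fully out by itself, 9 mm up, if nothing bears down on it. Let go, a weak spring turns it back to 0 within about 2 s, whether in or out.
- stop_bar_top (a point): Centre of the top face of the raised bar on the mushroom head, on the head's axis, 115 mm above the bench with the head out, 106 mm latched. z up; x runs along the bar and turns with it (at rest parallel to the stop box's x). The head is a flat grey disc 72 mm in diameter, its face 26 mm below this point; the bar across it is 66 mm long (33 mm either side), 14 mm thick, 26 mm tall.
- stop_box: The stop station: white-painted steel box 110 x 110 x 65 mm tall, fixed to the bench, origin at the centre of its underside, z up. On its top stands a fixed aluminium guard collar round the head, outer diameter 90 mm, its rim 79 mm above the bench (about level with the disc's face when the head is latched, 10 mm below it when out); nothing else stands on the box.
- restart_top (a point): Centre of the flat top face of the small restart button, z up, 78 mm above the bench when out: a plain grey push button 34 mm in diameter standing 6 mm out of an aluminium ring (50 mm in diameter) on the restart box.
- restart (a joint): How far the restart button is pressed, in m: 0 = out, 0.006 = fully in; its spring needs 1.5 N to start and 5 N fully in, and brings it back out.
- restart_box: White-painted steel box 80 (x) x 90 (y) x 60 mm tall that carries only the restart button; fixed; origin at the centre of its underside.
- lever_box: White-painted steel box 100 (x) x 90 (y) x 45 mm tall that carries the hoist's toggle lever, not part of this job; fixed; origin at the centre of its underside. The lever stands to about 130 mm above the bench.
- hoist_lever (a joint): Angle of the hoist lever in rad, 0 as it stands (leaning towards -x of its box), up to 1.0. It stays where it is left.
- finial: Loose turned marble finial, 40 mm across, 105 mm tall, standing; origin at the centre of its foot.
- chisel: Loose stone chisel lying along its x axis, 205 mm long, 22 mm thick; wooden handle to -x, origin under the joint of handle and blade.
- mallet: Loose round wooden carver's mallet standing on its head, 86 mm across, 138 mm tall; origin at the centre of its underside.
- wax_jar: Loose amber glass jar, 70 mm across, 75 mm tall; origin at the centre of its underside.
- mug: Loose mug, 76 mm across, 90 mm tall, handle to its +y; origin at the centre of its underside.
- rosette: Loose square marble tile with a carved rosette, 90 x 90 mm, about 34 mm tall; origin at the centre of its underside.
- tape: Loose roll of paper tape lying flat, 90 mm across, 25 mm tall; origin at the centre of its underside.
- brush: Loose hand brush lying along its x axis, about 200 mm long; handle to -x.

How it is judged:
On the way, in this order (a step that is already met when the one before it is completed fails the run):
1. the mushroom head is pushed in and latched, not yet twisted (value of joint stop_plunger above 0.0075 m and value of joint stop_head below 0.2 rad), for 0.2 s.
2. the head is being twisted clockwise while still in (value of joint stop_head above 0.3 rad and value of joint stop_plunger above 0.005 m).
3. the head has sprung out (value of joint stop_plunger below 0.0015 m), for 0.1 s.
4. the restart button is pressed in (value of joint restart above 0.0045 m), for 0.05 s.
At the end, for the whole second after the job is handed in: The mushroom head is out (within 1.5 mm) and turned back to rest (within 0.15 rad), the restart button is out again (within 1.5 mm) after being pressed at least 4.5 mm, the hoist lever is within 0.15 rad of its place, and every loose thing is within 20 mm of where it stood (value of joint each of stop_plunger, restart below 0.0015 m and value of joint each of stop_head, hoist_lever below 0.15 rad and distance of each of finial, chisel, mallet, wax_jar, mug, rosette, tape, brush from where it was at the start of the episode below 0.02 m); the robot touches nothing.
It fails at once if the mushroom head's bar is pinched: both of its long faces are pressed at once (contact force between the fingers and stop_head_c2 above 1 N and contact force between the fingers and stop_head_c3 above 1 N).
It fails at once if the restart button is pressed while the stop is still in (value of joint each of restart, stop_plunger above 0.003 m).
It fails at once if the hoist lever is moved (value of joint hoist_lever above 0.15 rad).
It fails at once if a loose thing on the bench is lifted by more than 10 mm (height (world z) of any of finial, chisel, mallet, wax_jar, mug, rosette, tape, brush above 0.01 m).
It fails at once if a loose thing on the bench is shifted by more than 20 mm (distance of any of finial, chisel, mallet, wax_jar, mug, rosette, tape, brush from where it was at the start of the episode above 0.02 m).
It also fails if it takes over 51 s, if anything falls off the work surface, if the arm or the gripper's body presses on something with over 40 N, if the wrist force passes 120 N, or if a joint passes its speed limit or range.

## Working session

There is one attempt and no reset: what is moved stays moved. The work goes in short steps, Python scripts to look and compute and a tool call to move; the robot and the scene stay as the last step left them, time stands still between calls to the robot, and variables do not carry over. Pictures are saved under pics/ and viewed, and the job is handed in when it is done.

Besides the shell and the picture viewer there is one more tool, called after "Emit:" as a command line: name --argument value ..., lists and objects as JSON in quotes. drive_tool: Moves the arm, as the interface text tells. Its arguments: {"type":"object","properties":{"series":{"type":"array","items":{"type":"object","properties":{"x":{"type":"number"},"y":{"type":"number"},"z":{"type":"number"},"ax":{"type":"number"},"ay":{"type":"number"},"az":{"type":"number"}}}},"hand":{"type":"number"}},"required":["series"]}

```bash
ls; mkdir -p pics
python3 - <<'E'
from plant import sensors,cams,manip
import cv2
s=sensors.state();print(s)
for n in("side","top","wrist"):
    f=cams.grab_frame(n);cv2.imwrite(f"pics/{n}0.png",f["img"]);print(n,f["camera_matrix"].tolist(),f["cam_to_world"].round(4).tolist())
E
```

```text
pics
{'time': 0.0, 'joint_pos': array([-1.22198879e+00,  5.33481533e-02,  1.61429659e+00, -1.22500441e-05,
        1.47600818e+00, -1.18999526e-01]), 'joint_vel': array([-0.0018245 , -0.00098913, -0.00013942, -0.00093765,  0.0008377 ,
        0.00050731]), 'joint_efforts': array([-4.98311729e-04, -3.93678367e+01, -3.70177746e+01, -1.57986365e-04,
        7.19801828e-03, -4.77651071e-06]), 'tool_pos': array([ 0.28161311, -0.55725756,  0.23006687]), 'tool_rot': array([-0.16316794, -0.68776334, -0.16461418,  0.68793894]), 'contact_force': array([ 0.40546518, -0.07070265,  0.3455356 ]), 'ft_torque': array([-0.00977229, -0.04668142,  0.02603589]), 'gripper_width': 1.0016984029729763}
side [[490.18060836368755, 0.0, 281.09262800175054], [0.0, 490.18060836368755, 213.74518639535356], [0.0, 0.0, 1.0]] [[-0.8777, -0.35, 0.3272, 0.2116], [-0.4788, 0.6149, -0.6266, 0.6304], [0.0181, -0.7067, -0.7073, 0.9111], [0.0, 0.0, 0.0, 1.0]]
top [[522.350405926301, 0.0, 282.0068069032726], [0.0, 522.350405926301, 220.24921270637802], [0.0, 0.0, 1.0]] [[0.0249, -0.9834, 0.1797, 0.3317], [-0.9997, -0.0257, -0.0021, -0.0859], [0.0067, -0.1796, -0.9837, 1.3905], [0.0, 0.0, 0.0, 1.0]]
wrist [[325.19226210127806, 0.0, 278.38090116095407], [0.0, 325.19226210127806, 202.46727722950314], [0.0, 0.0, 1.0]] [[0.4507, -0.8615, -0.2339, 0.3403], [-0.8927, -0.4356, -0.1158, -0.5279], [-0.0021, 0.261, -0.9653, 0.3728], [0.0, 0.0, 0.0, 1.0]]
```

View pics/side0.png

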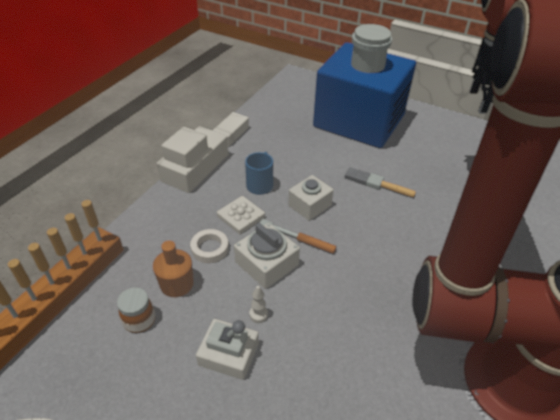

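View pics/top0.png

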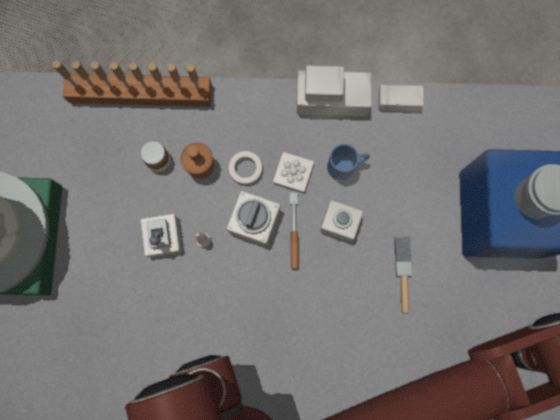

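View pics/wrist0.png

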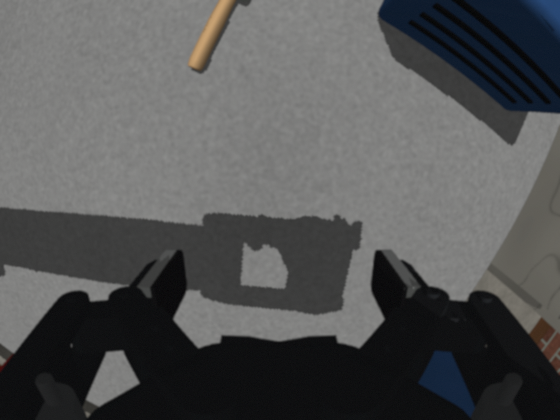

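The top view shows the stop head at about (256,214), the restart button at about (343,218), and the lever box at (158,236). The finial, chisel, tape and rosette stand around the stop. I'll zoom in to measure.

```bash
cat > h.py <<'E'
import numpy as np,cv2
def ray(f,u,v):
    K=f["camera_matrix"];T=f["cam_to_world"]
    d=T[:3,:3]@np.array([(u-K[0,2])/K[0,0],(v-K[1,2])/K[1,1],1]);return T[:3,3],d
def onz(f,u,v,z):
    o,d=ray(f,u,v);return o+d*(z-o[2])/d[2]
def proj(f,p):
    T=f["cam_to_world"];c=T[:3,:3].T@(np.asarray(p)-T[:3,3]);K=f["camera_matrix"];q=K@c;return q[:2]/q[2]
E
python3 - <<'E'
from plant import cams
import cv2,numpy as np
t=cams.grab_frame("top");s=cams.grab_frame("side")
a=cv2.resize(t["img"][180:260,215:375],None,fx=5,fy=5,interpolation=cv2.INTER_CUBIC)
b=cv2.resize(s["img"][165:285,225:345],None,fx=5,fy=5,interpolation=cv2.INTER_CUBIC)
cv2.imwrite("pics/tz.png",a);cv2.imwrite("pics/sz.png",b)
E
```

```text
(no output)
```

View pics/tz.png

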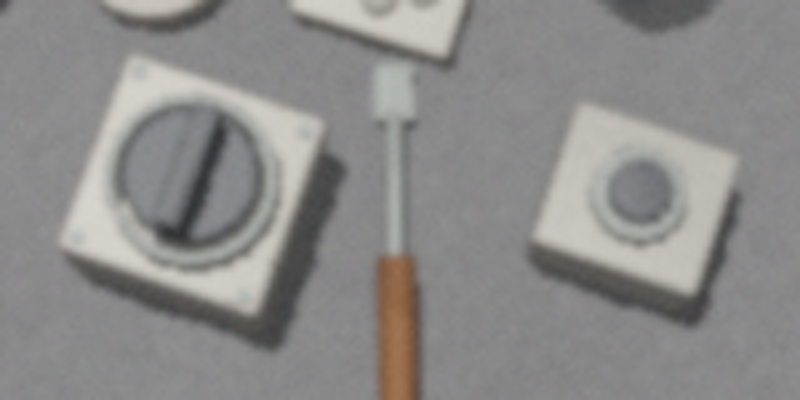

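View pics/sz.png

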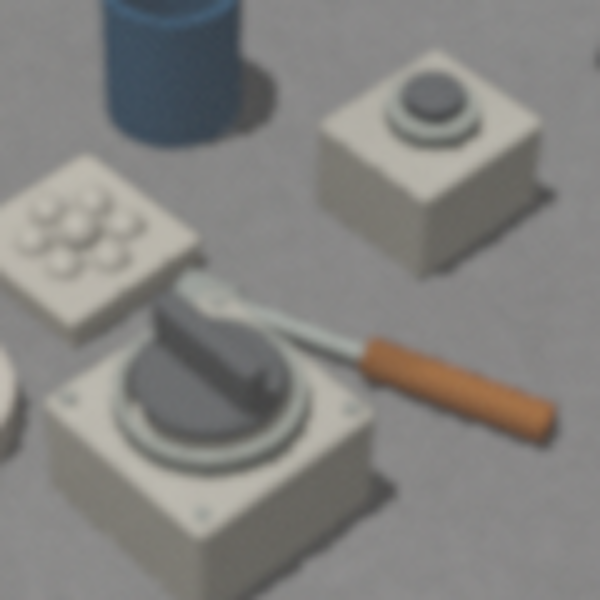

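Run:
```python
from plant import cams,sensors
from h import *
t=cams.grab_frame("top");s=cams.grab_frame("side")
T=lambda u,v,z:onz(t,215+(u+.5)/5-.5,180+(v+.5)/5-.5,z)
S=lambda u,v,z:onz(s,225+(u+.5)/5-.5,165+(v+.5)/5-.5,z)
for n,F,c,z in (("stop top",T,[(135,57),(325,122),(257,318),(62,245)],.065),("stop side",S,[(45,405),(204,535),(374,407)],.065),
 ("rs top",T,[(583,103),(740,155),(693,297),(530,240)],.06),("rs side",S,[(318,128),(437,50),(542,122),(425,200)],.06)):
    p=np.array([F(*q,z) for q in c])[:,:2];print(n,p.mean(0).round(4) if len(p)==4 else ((p[0]+p[2])/2).round(4))
    d=np.diff(p,axis=0);print(np.c_[np.hypot(*d.T),np.degrees(np.arctan2(d[:,1],d[:,0]))].round(3))
print("btn",T(641,190,.078),S(435,95,.078))
print("collar",T(193,181,.079), S(211,390,.079))
print("bar ends top: ",T(207,110,.115),T(172,233,.115))
print("bar side ends",S(170,298,.115),S(255,388,.115))
```

```text
stop top [ 0.5816 -0.0151]
[[ 1.05000e-01 -1.07771e+02]
 [ 1.08000e-01  1.62734e+02]
 [ 1.07000e-01  7.08270e+01]]
stop side [ 0.5823 -0.0116]
[[ 1.05000e-01  1.63712e+02]
 [ 1.07000e-01 -1.06738e+02]]
rs top [ 0.5814 -0.2439]
[[ 8.60000e-02 -1.07315e+02]
 [ 7.90000e-02  1.62014e+02]
 [ 8.90000e-02  7.18860e+01]]
rs side [ 0.5813 -0.2398]
[[ 9.00000e-02 -1.06879e+02]
 [ 7.70000e-02  1.61360e+02]
 [ 8.70000e-02  7.18720e+01]]
btn [ 0.58239169 -0.24404332  0.078     ] [ 0.58130278 -0.24224569  0.078     ]
collar [ 0.5808858  -0.01482956  0.079     ] [ 0.58042641 -0.00959754  0.079     ]
bar ends top:  [ 0.61031866 -0.02251312  0.115     ] [ 0.54756942 -0.00730141  0.115     ]
bar side ends [ 0.60788763 -0.02070156  0.115     ] [0.54843785 0.00767868 0.115     ]
```

```bash
cat >> h.py <<'E'
from scipy.spatial.transform import Rotation as R
def rot(s): return R.from_quat(s["tool_rot"],scalar_first=True)
def want(s,p,yaw=None):
    # units shift to world p ; 
    r=rot(s);print("pos",s["tool_pos"].round(4),"F",s["contact_force"].round(2),"t",s["time"],"yaw y-axis",np.degrees(np.arctan2(*r.as_matrix()[[1,0],1])).round(2))
    print("shift units",(r.inv().apply(np.array(p)-s["tool_pos"])/.025).round(3))
E
python3 - <<'E'
from plant import sensors
from h import *
s=sensors.state();print(rot(s).as_matrix().round(3));want(s,[.5815,-.0135,.2])
E
```

```text
[[-0.     0.451 -0.893]
 [ 0.    -0.893 -0.451]
 [-1.    -0.    -0.   ]]
pos [ 0.2818 -0.5577  0.231 ] F [ 1.26 -0.28 -1.26] t 0.35 yaw y-axis -63.2
shift units [  1.249 -14.022 -20.517]
```

Emit:
drive_tool --series '[{"y": -0.9, "z": -1.3}, {"y": -1.8, "z": -2.6}, {"y": -2.7, "z": -3.9}, {"y": -3.6, "z": -5.2}, {"y": -4.5, "z": -6.5}]' --hand 0

```text
schema error: expected keys x, y, z, ax, ay, az
```

Emit:
drive_tool --series '[{"y": -0.9, "z": -1.3}, {"y": -1.8, "z": -2.6}, {"y": -2.7, "z": -3.9}, {"y": -3.6, "z": -5.2}, {"y": -4.5, "z": -6.5}]'

```text
schema error: expected keys x, y, z, ax, ay, az
```

Emit:
drive_tool --series '[{"y": -0.9, "z": -1.3}, {"y": -1.8, "z": -2.6}, {"y": -2.7, "z": -3.9}, {"y": -3.6, "z": -5.2}, {"y": -4.5, "z": -6.5}]'

```text
schema error: expected keys x, y, z, ax, ay, az
```

Emit:
drive_tool --series '[{"ax": -1}, {"ax": -2}, {"ax": -3}, {"ax": -4}, {"ax": -5}]'

```text
schema error: expected keys x, y, z, ax, ay, az
```

Emit:
drive_tool --series '[{"ax": -1}, {"ax": -2}, {"ax": -3}, {"ax": -4.2}, {"ax": -4.2}]'

```text
schema error: expected keys x, y, z, ax, ay, az
```

Run:
```python
from plant import sensors,cams
from h import *
f=cams.grab_frame("wrist");cv2.imwrite("pics/w1.png",f["img"])
s=sensors.state();print(s["joint_pos"].round(2),s["gripper_width"]);want(s,[.5815,-.0135,.125])
```

```text
[-1.22  0.05  1.61 -0.    1.48 -0.12] 1.0004113496683213
pos [ 0.2818 -0.5578  0.2311] F [ 0.32 -0.12 -0.01] t 0.4 yaw y-axis -63.2
shift units [  4.25  -14.024 -20.517]
```

View pics/w1.png

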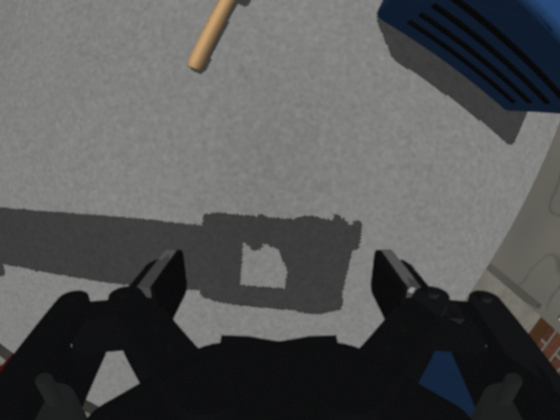

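The calls were refused because every row needs all six keys. The picture is unchanged, so nothing has moved.

Emit:
drive_tool --series '[{"x": 0, "y": -0.9, "z": -1.3, "ax": 0, "ay": 0, "az": 0}, {"x": 0, "y": -1.8, "z": -2.6, "ax": 0, "ay": 0, "az": 0}, {"x": 0, "y": -2.7, "z": -3.9, "ax": 0, "ay": 0, "az": 0}, {"x": 0, "y": -3.6, "z": -5.2, "ax": 0, "ay": 0, "az": 0}, {"x": 0, "y": -4.5, "z": -6.5, "ax": 0, "ay": 0, "az": 0}]' --hand 0

```text
time: 0.82
tool_pos: [0.3766, -0.3826, 0.2314]
tool_rot: [0.164, 0.688, 0.164, -0.688]
contact_force: [1.2, -0.7, 1.1]
gripper_width: 0.302
```

Emit:
drive_tool --series '[{"x": 0, "y": -0.9, "z": -1.3, "ax": 0, "ay": 0, "az": 0}, {"x": 0, "y": -1.8, "z": -2.6, "ax": 0, "ay": 0, "az": 0}, {"x": 0, "y": -2.7, "z": -3.9, "ax": 0, "ay": 0, "az": 0}, {"x": 0, "y": -3.6, "z": -5.2, "ax": 0, "ay": 0, "az": 0}, {"x": 0, "y": -4.5, "z": -6.5, "ax": 0, "ay": 0, "az": 0}]'

```text
time: 1.23
tool_pos: [0.471, -0.2086, 0.2316]
tool_rot: [0.164, 0.688, 0.164, -0.688]
contact_force: [-0.0, 0.3, -0.3]
gripper_width: -0.002
```

Emit:
drive_tool --series '[{"x": 0, "y": -0.9, "z": -1.3, "ax": 0, "ay": 0, "az": 0}, {"x": 0, "y": -1.8, "z": -2.6, "ax": 0, "ay": 0, "az": 0}, {"x": 0, "y": -2.7, "z": -3.9, "ax": 0, "ay": 0, "az": 0}, {"x": 0, "y": -3.6, "z": -5.2, "ax": 0, "ay": 0, "az": 0}, {"x": 0, "y": -4.5, "z": -6.5, "ax": 0, "ay": 0, "az": 0}]'

```text
time: 1.65
tool_pos: [0.5654, -0.0348, 0.2316]
tool_rot: [0.164, 0.688, 0.164, -0.688]
contact_force: [0.0, 0.1, 0.3]
gripper_width: 0.003
```

Emit:
drive_tool --series '[{"x": 0, "y": 0, "z": 0, "ax": -1, "ay": 0, "az": 0}, {"x": 0, "y": 0, "z": 0, "ax": -2, "ay": 0, "az": 0}, {"x": 0, "y": 0, "z": 0, "ax": -3, "ay": 0, "az": 0}, {"x": 0, "y": 0, "z": 0, "ax": -4, "ay": 0, "az": 0}, {"x": 0, "y": 0, "z": 0, "ax": -5, "ay": 0, "az": 0}]'

```text
time: 2.07
tool_pos: [0.5648, -0.0365, 0.2313]
tool_rot: [-0.31, -0.635, -0.31, 0.635]
contact_force: [0.1, -0.0, -0.5]
gripper_width: -0.003
```

Emit:
drive_tool --series '[{"x": 0, "y": 0, "z": 0, "ax": -1, "ay": 0, "az": 0}, {"x": 0, "y": 0, "z": 0, "ax": -2, "ay": 0, "az": 0}, {"x": 0, "y": 0, "z": 0, "ax": -3, "ay": 0, "az": 0}, {"x": 0, "y": 0, "z": 0, "ax": -4.2, "ay": 0, "az": 0}, {"x": 0, "y": 0, "z": 0, "ax": -4.2, "ay": 0, "az": 0}]'

```text
time: 2.48
tool_pos: [0.5648, -0.0368, 0.2314]
tool_rot: [0.42, 0.569, 0.42, -0.569]
contact_force: [-0.2, -1.1, -0.7]
gripper_width: -0.001
```

Run:
```python
from plant import sensors,cams
from h import *
f=cams.grab_frame("wrist");cv2.imwrite("pics/w2.png",f["img"])
s=sensors.state();print(s["joint_pos"].round(2),s["gripper_width"]);want(s,[.5815,-.0135,.125])
```

```text
[-0.2  -0.09  1.75  0.    1.48  0.11] 0.0019162361280616119
pos [ 0.5648 -0.0368  0.2313] F [-0.34 -0.02  0.33] t 2.5333 yaw y-axis -17.32
shift units [ 4.254  0.362 -1.087]
```

View pics/w2.png

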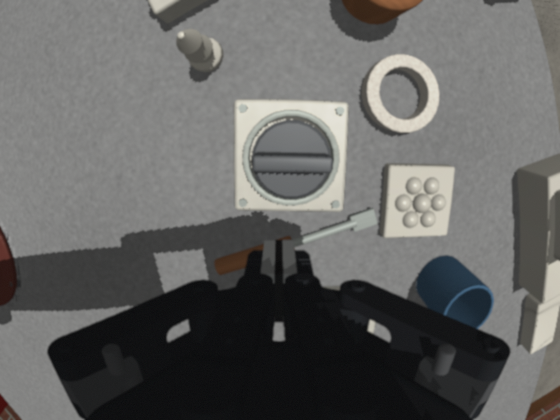

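The wrist view shows the bar parallel to the box edges, from (253,162) to (333,162), aligned with the tool's y. I'll cross-check its centre.

Run:
```python
from plant import sensors,cams
from h import *
f=cams.grab_frame("wrist");K=f["camera_matrix"];T=f["cam_to_world"]
def fe(u,v,z):
    x,y=u-K[0,2],v-K[1,2];r=np.hypot(x,y);th=r/K[0,0];d=T[:3,:3]@np.array([x/r*np.sin(th),y/r*np.sin(th),np.cos(th)]);return T[:3,3]+d*(z-T[2,3])/d[2]
p=np.array([fe(*q,.065) for q in [(236,100),(348,101),(346,210),(235,210)]]);print(p.mean(0),np.diff(p,axis=0).round(3).tolist())
print("bar",fe(293,159,.115),fe(253,159,.115),fe(333,160,.115))
cv2.imwrite("pics/w3.png",cv2.resize(f["img"][80:230,220:370],None,fx=4,fy=4,interpolation=cv2.INTER_CUBIC))
```

```text
[ 0.58499536 -0.01340907  0.065     ] [[0.101, -0.032, 0.0], [-0.03, -0.103, 0.0], [-0.106, 0.033, 0.0]]
bar [ 0.5850742  -0.00968369  0.115     ] [ 5.54469941e-01 -8.55873317e-05  1.15000000e-01] [ 0.61589761 -0.01983199  0.115     ]
```

View pics/w3.png

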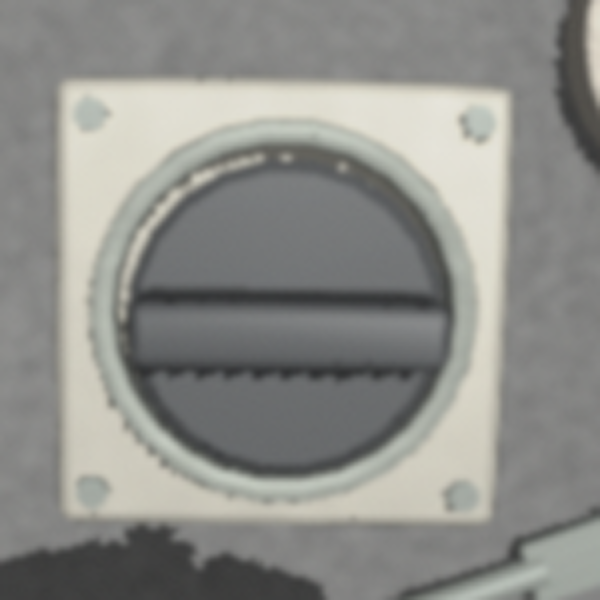

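Emit:
drive_tool --series '[{"x": 1, "y": 0.41, "z": -1.13, "ax": 0, "ay": 0, "az": 0}, {"x": 2, "y": 0.41, "z": -1.13, "ax": 0, "ay": 0, "az": 0}, {"x": 3, "y": 0.41, "z": -1.13, "ax": 0, "ay": 0, "az": 0}, {"x": 4.2, "y": 0.41, "z": -1.13, "ax": 0, "ay": 0, "az": 0}, {"x": 4.2, "y": 0.41, "z": -1.13, "ax": 0, "ay": 0, "az": 0}]'

```text
time: 3.0
tool_pos: [0.5785, -0.0121, 0.1193]
tool_rot: [-0.416, -0.566, -0.422, 0.573]
contact_force: [-1.9, -0.2, -1.6]
gripper_width: 0.002
```

Run:
```python
from plant import sensors,cams
from h import *
f=cams.grab_frame("side");cv2.imwrite("pics/s4.png",cv2.resize(f["img"][165:285,225:345],None,fx=5,fy=5,interpolation=cv2.INTER_CUBIC))
s=sensors.state();want(s,[.583,-.013,.105])
```

```text
pos [ 0.5801 -0.0123  0.1224] F [0.   0.45 0.04] t 3.05 yaw y-axis -17.28
shift units [ 0.695  0.126 -0.011]
```

View pics/s4.png

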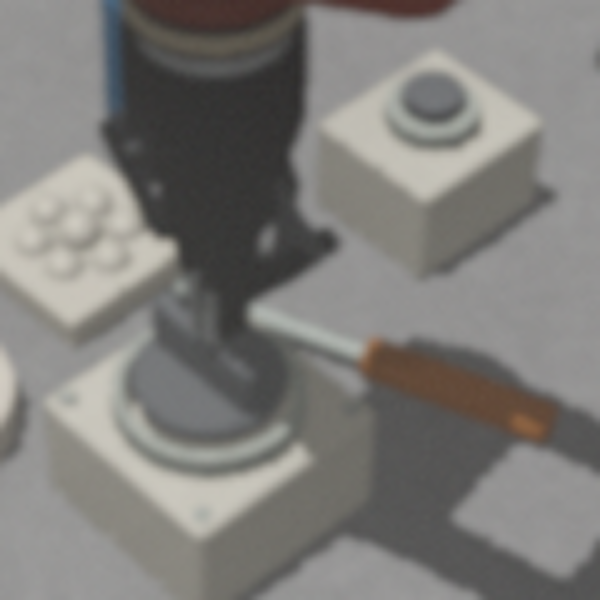

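The fingertip is over the bar centre, so I'm pressing now.

Emit:
drive_tool --series '[{"x": 0.15, "y": 0, "z": 0, "ax": 0, "ay": 0, "az": 0}, {"x": 0.25, "y": 0, "z": 0, "ax": 0, "ay": 0, "az": 0}, {"x": 0.35, "y": 0, "z": 0, "ax": 0, "ay": 0, "az": 0}, {"x": 0.45, "y": 0, "z": 0, "ax": 0, "ay": 0, "az": 0}, {"x": 0.5, "y": 0, "z": 0, "ax": 0, "ay": 0, "az": 0}]'

```text
time: 3.47
tool_pos: [0.5835, -0.013, 0.1147]
tool_rot: [0.42, 0.57, 0.419, -0.569]
contact_force: [0.7, -0.3, 2.9]
gripper_width: 0.001
```

Emit:
drive_tool --series '[{"x": 0.08, "y": 0, "z": 0, "ax": 0, "ay": 0, "az": 0}, {"x": 0.16, "y": 0, "z": 0, "ax": 0, "ay": 0, "az": 0}, {"x": 0.24, "y": 0, "z": 0, "ax": 0, "ay": 0, "az": 0}, {"x": 0.32, "y": 0, "z": 0, "ax": 0, "ay": 0, "az": 0}, {"x": 0.38, "y": 0, "z": 0, "ax": 0, "ay": 0, "az": 0}]'

```text
time: 3.88
tool_pos: [0.5836, -0.013, 0.1054]
tool_rot: [0.42, 0.57, 0.419, -0.569]
contact_force: [-0.7, -0.1, 4.2]
gripper_width: -0.003
```

Emit:
drive_tool --series '[{"x": 0.04, "y": 0, "z": 0, "ax": 0, "ay": 0, "az": 0}, {"x": 0.04, "y": 0, "z": 0, "ax": 0, "ay": 0, "az": 0}, {"x": 0.04, "y": 0, "z": 0, "ax": 0, "ay": 0, "az": 0}]'

```text
time: 4.13
tool_pos: [0.5838, -0.013, 0.105]
tool_rot: [0.42, 0.57, 0.419, -0.569]
contact_force: [-2.6, -0.5, 7.8]
gripper_width: 0.001
```

Emit:
drive_tool --series '[{"x": 0.04, "y": 0, "z": 0, "ax": 0, "ay": 0, "az": 0}, {"x": 0.08, "y": 0, "z": 0, "ax": 0, "ay": 0, "az": 0}, {"x": 0.08, "y": 0, "z": 0, "ax": 0, "ay": 0, "az": 0}, {"x": 0.08, "y": 0, "z": 0, "ax": 0, "ay": 0, "az": 0}]'

```text
time: 4.47
tool_pos: [0.5841, -0.013, 0.1048]
tool_rot: [0.42, 0.57, 0.419, -0.569]
contact_force: [-5.7, -0.1, 15.7]
gripper_width: 0.002
```

The head is at the bottom: 16 N with only 0.2 mm more travel. I'll lift off and check that it latched.

Emit:
drive_tool --series '[{"x": -0.15, "y": 0, "z": 0, "ax": 0, "ay": 0, "az": 0}, {"x": -0.4, "y": 0, "z": 0, "ax": 0, "ay": 0, "az": 0}, {"x": -0.8, "y": 0, "z": 0, "ax": 0, "ay": 0, "az": 0}, {"x": -1.2, "y": 0, "z": 0, "ax": 0, "ay": 0, "az": 0}, {"x": -1.2, "y": 0, "z": 0, "ax": 0, "ay": 0, "az": 0}]'

```text
time: 4.88
tool_pos: [0.5843, -0.013, 0.1339]
tool_rot: [0.421, 0.57, 0.419, -0.568]
contact_force: [0.3, 0.0, 0.5]
gripper_width: -0.003
```

Run:
```python
from plant import sensors,cams
from h import *
f=cams.grab_frame("side");cv2.imwrite("pics/s5.png",cv2.resize(f["img"][165:285,225:345],None,fx=5,fy=5,interpolation=cv2.INTER_CUBIC))
s=sensors.state()
C=np.array([.583,-.013]);b=np.radians(-17.3)
for a,o in((26,24),(26,18)):
    p=C+R.from_euler("z",b).as_matrix()[:2,:2]@np.array([a,o])/1e3
    print(a,o,p);want(s,[*p,.096])
# arc plan relative to start (tool frame y along bar, tool z = -perp): shift of centre (a, o) rotated cw by th
a,o=26,18
for th in range(0,56,5):
    t=np.radians(th);q=np.array([[np.cos(t),np.sin(t)],[-np.sin(t),np.cos(t)]])@[a,o]-[a,o]
    print(th,"y",(q[0]/25).round(2),"z",(-q[1]/25).round(2),"ax",th/5)
```

```text
26 24 [0.61496078 0.00218251]
pos [ 0.5839 -0.013   0.133 ] F [-0.38 -0.08  0.23] t 4.9333 yaw y-axis -17.2
shift units [ 1.482  1.003 -0.946]
26 18 [ 0.61317653 -0.00354605]
pos [ 0.5839 -0.013   0.133 ] F [-0.38 -0.08  0.23] t 4.9333 yaw y-axis -17.2
shift units [ 1.482  1.002 -0.706]
0 y 0.0 z -0.0 ax 0.0
5 y 0.06 z 0.09 ax 1.0
10 y 0.11 z 0.19 ax 2.0
15 y 0.15 z 0.29 ax 3.0
20 y 0.18 z 0.4 ax 4.0
25 y 0.21 z 0.51 ax 5.0
30 y 0.22 z 0.62 ax 6.0
35 y 0.22 z 0.73 ax 7.0
40 y 0.22 z 0.84 ax 8.0
45 y 0.2 z 0.95 ax 9.0
50 y 0.18 z 1.05 ax 10.0
55 y 0.15 z 1.16 ax 11.0
```

View pics/s5.png

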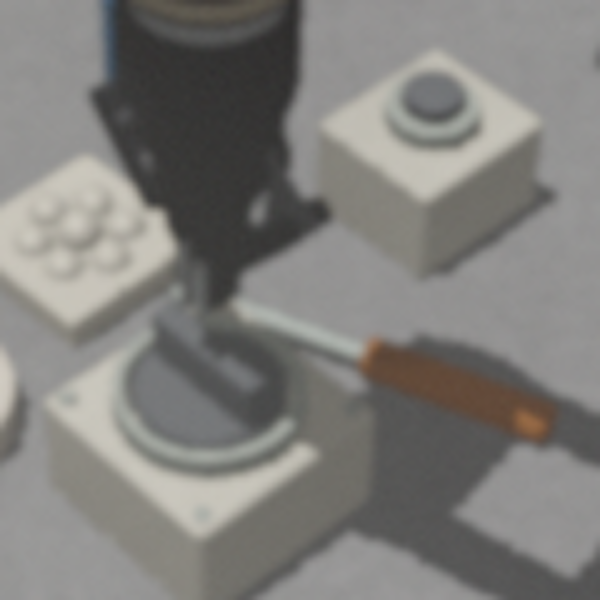

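The bar's far end has dropped from about (170,298) to (170,310) in the zoomed view, level with the collar, so the head is latched. Next I go beside the far end on its +y side, then down.

Emit:
drive_tool --series '[{"x": 0, "y": 0.5, "z": -0.6, "ax": 0, "ay": 0, "az": 0}, {"x": 0, "y": 1.0, "z": -1.1, "ax": 0, "ay": 0, "az": 0}, {"x": 0.5, "y": 1.0, "z": -1.1, "ax": 0, "ay": 0, "az": 0}, {"x": 1.0, "y": 1.0, "z": -1.1, "ax": 0, "ay": 0, "az": 0}, {"x": 1.2, "y": 1.0, "z": -1.1, "ax": 0, "ay": 0, "az": 0}]'

```text
time: 5.35
tool_pos: [0.6124, 0.0061, 0.0974]
tool_rot: [-0.418, -0.568, -0.421, 0.571]
contact_force: [-0.9, -0.2, -0.6]
gripper_width: 0.003
```

Emit:
drive_tool --series '[{"x": 0.2, "y": 0, "z": 0, "ax": 0, "ay": 0, "az": 0}, {"x": 0.2, "y": 0, "z": 0, "ax": 0, "ay": 0, "az": 0}, {"x": 0.2, "y": 0, "z": 0, "ax": 0, "ay": 0, "az": 0}]'

```text
time: 5.6
tool_pos: [0.6141, 0.0058, 0.0956]
tool_rot: [-0.419, -0.569, -0.42, 0.57]
contact_force: [0.6, -0.7, 0.7]
gripper_width: -0.004
```

Run:
```python
from plant import sensors,cams
from h import *
f=cams.grab_frame("side");cv2.imwrite("pics/s6.png",cv2.resize(f["img"][165:285,225:345],None,fx=5,fy=5,interpolation=cv2.INTER_CUBIC))
s=sensors.state();want(s,[.6132,-.0035,.096])
```

```text
pos [0.6147 0.0058 0.0963] F [-0.07  0.12  0.44] t 5.65 yaw y-axis -17.22
shift units [0.012 0.054 0.374]
```

View pics/s6.png

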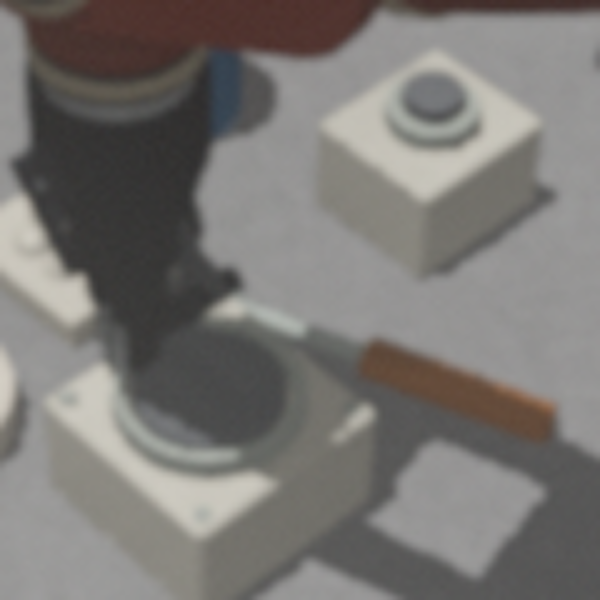

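Free beside the bar, no contact. Now I close the gap and sweep clockwise.

Emit:
drive_tool --series '[{"x": 0, "y": 0, "z": 0.2, "ax": 0, "ay": 0, "az": 0}, {"x": 0, "y": 0, "z": 0.36, "ax": 0, "ay": 0, "az": 0}, {"x": 0, "y": 0.06, "z": 0.46, "ax": 1, "ay": 0, "az": 0}, {"x": 0, "y": 0.11, "z": 0.56, "ax": 2, "ay": 0, "az": 0}, {"x": 0, "y": 0.15, "z": 0.66, "ax": 3, "ay": 0, "az": 0}]'

```text
time: 6.07
tool_pos: [0.614, -0.0112, 0.097]
tool_rot: [0.34, 0.62, 0.34, -0.619]
contact_force: [0.7, 1.6, 0.3]
gripper_width: -0.003
```

Run:
```python
from plant import sensors
from h import *
s=sensors.state();want(s,[.583,-.013,.096])
# plan next: from th0=15 in the current tool axes
a,o=26,18
Q=lambda d:np.array([[np.cos(d),np.sin(d)],[-np.sin(d),np.cos(d)]])@[a,o]-[a,o]
for th in range(5,45,5):
    q=Q(np.radians(th));print(th,"y",(q[0]/25).round(2),"z",(-q[1]/25).round(2))
```

```text
pos [ 0.614  -0.0112  0.097 ] F [0.73 1.61 0.29] t 6.0667 yaw y-axis -32.47
shift units [ 0.04  -1.006  0.725]
5 y 0.06 z 0.09
10 y 0.11 z 0.19
15 y 0.15 z 0.29
20 y 0.18 z 0.4
25 y 0.21 z 0.51
30 y 0.22 z 0.62
35 y 0.22 z 0.73
40 y 0.22 z 0.84
```

Contact has begun (1.6 N), and the arc is tracking. The same increments apply in the turned frame.

Emit:
drive_tool --series '[{"x": 0, "y": 0.06, "z": 0.09, "ax": 1, "ay": 0, "az": 0}, {"x": 0, "y": 0.11, "z": 0.19, "ax": 2, "ay": 0, "az": 0}, {"x": 0, "y": 0.15, "z": 0.29, "ax": 3, "ay": 0, "az": 0}, {"x": 0, "y": 0.18, "z": 0.4, "ax": 4, "ay": 0, "az": 0}, {"x": 0, "y": 0.21, "z": 0.51, "ax": 5, "ay": 0, "az": 0}]'

```text
time: 6.48
tool_pos: [0.6119, -0.0248, 0.0972]
tool_rot: [0.198, 0.68, 0.198, -0.678]
contact_force: [-0.1, 1.4, 0.1]
gripper_width: -0.002
```

Run:
```python
from plant import sensors,cams
from h import *
f=cams.grab_frame("side");cv2.imwrite("pics/s7.png",cv2.resize(f["img"][165:285,225:345],None,fx=5,fy=5,interpolation=cv2.INTER_CUBIC))
s=sensors.state();want(s,[.583,-.013,.096])
```

```text
pos [ 0.6116 -0.0252  0.0971] F [0.76 0.79 0.8 ] t 6.5333 yaw y-axis -57.63
shift units [ 0.043 -1.025  0.706]
```

View pics/s7.png

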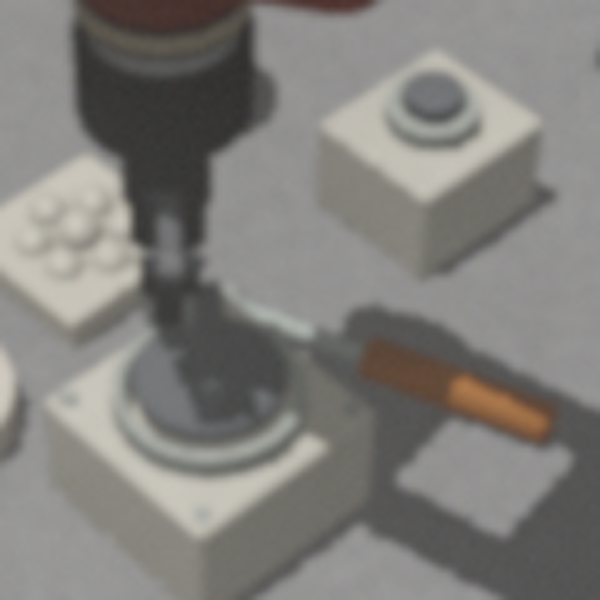

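The bar has turned to about (200,300)-(215,400) in the zoom and looks raised. I'll add 10° for margin, then lift straight up.

Emit:
drive_tool --series '[{"x": 0, "y": 0.06, "z": 0.11, "ax": 1, "ay": 0, "az": 0}, {"x": 0, "y": 0.11, "z": 0.22, "ax": 2, "ay": 0, "az": 0}, {"x": 0, "y": 0.11, "z": 0.22, "ax": 2, "ay": 0, "az": 0}, {"x": 0, "y": 0.11, "z": 0.22, "ax": 2, "ay": 0, "az": 0}]'

```text
time: 6.87
tool_pos: [0.6087, -0.03, 0.0971]
tool_rot: [0.141, 0.694, 0.141, -0.692]
contact_force: [1.8, 0.1, -0.0]
gripper_width: -0.001
```

Emit:
drive_tool --series '[{"x": -0.2, "y": 0, "z": -0.3, "ax": 0, "ay": 0, "az": 0}, {"x": -0.6, "y": 0, "z": -0.6, "ax": 0, "ay": 0, "az": 0}, {"x": -1.6, "y": 0, "z": -0.6, "ax": 0, "ay": 0, "az": 0}, {"x": -2.6, "y": 0, "z": -0.6, "ax": 0, "ay": 0, "az": 0}, {"x": -2.6, "y": 0, "z": -0.6, "ax": 0, "ay": 0, "az": 0}]'

```text
time: 7.28
tool_pos: [0.6261, -0.024, 0.1688]
tool_rot: [0.142, 0.697, 0.139, -0.689]
contact_force: [1.3, 0.1, 0.4]
gripper_width: 0.004
```

Run:
```python
from plant import sensors,cams
from h import *
f=cams.grab_frame("side");cv2.imwrite("pics/s8.png",cv2.resize(f["img"][165:285,225:345],None,fx=5,fy=5,interpolation=cv2.INTER_CUBIC))
s=sensors.state();want(s,[.582,-.243,.16])
```

```text
pos [ 0.6251 -0.0239  0.1663] F [ 0.34 -1.02  0.12] t 7.3333 yaw y-axis -67.11
shift units [0.251 7.403 4.999]
```

View pics/s8.png

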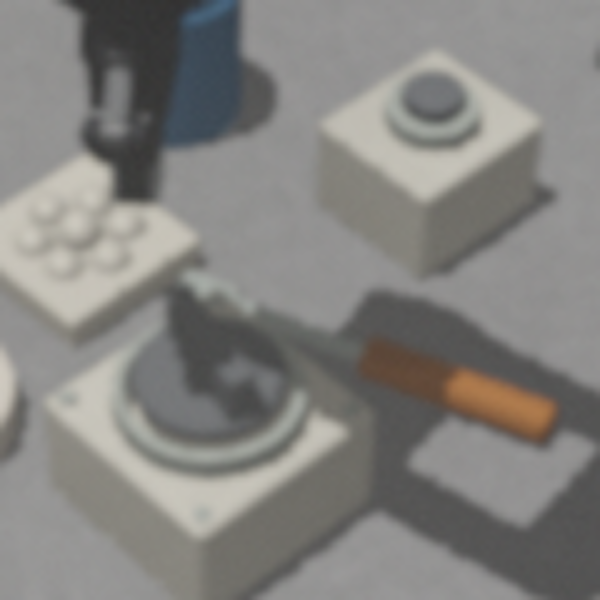

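The head appears raised and is turning back. I'll move over the restart button and check the head again before pressing.

Emit:
drive_tool --series '[{"x": 0, "y": 1.2, "z": 0.8, "ax": 0, "ay": 0, "az": 0}, {"x": 0, "y": 2.4, "z": 1.6, "ax": 0, "ay": 0, "az": 0}, {"x": 0, "y": 3.6, "z": 2.4, "ax": 0, "ay": 0, "az": 0}, {"x": 0, "y": 4.8, "z": 3.2, "ax": 0, "ay": 0, "az": 0}, {"x": 0, "y": 6.0, "z": 4.0, "ax": 0, "ay": 0, "az": 0}]'

```text
time: 7.75
tool_pos: [0.5873, -0.202, 0.1605]
tool_rot: [-0.14, -0.693, -0.141, 0.693]
contact_force: [0.8, 0.4, -0.8]
gripper_width: -0.003
```

Emit:
drive_tool --series '[{"x": 0, "y": 0.7, "z": 0.5, "ax": 0, "ay": 0, "az": 0}, {"x": 0, "y": 1.4, "z": 1.0, "ax": 0, "ay": 0, "az": 0}, {"x": 0, "y": 1.4, "z": 1.0, "ax": 0, "ay": 0, "az": 0}, {"x": 0, "y": 1.4, "z": 1.0, "ax": 0, "ay": 0, "az": 0}]'

```text
time: 8.08
tool_pos: [0.578, -0.2434, 0.1605]
tool_rot: [-0.139, -0.693, -0.14, 0.694]
contact_force: [0.2, 0.2, -1.1]
gripper_width: -0.001
```

Run:
```python
from plant import sensors,cams
from h import *
f=cams.grab_frame("side");cv2.imwrite("pics/s9.png",cv2.resize(f["img"][165:285,225:345],None,fx=5,fy=5,interpolation=cv2.INTER_CUBIC))
f=cams.grab_frame("wrist");cv2.imwrite("pics/w9.png",f["img"])
s=sensors.state();want(s,[.582,-.243,.088])
```

```text
pos [ 0.5785 -0.242   0.1607] F [-0.52 -0.63  0.66] t 8.1833 yaw y-axis -67.15
shift units [ 2.907  0.095 -0.116]
```

View pics/s9.png

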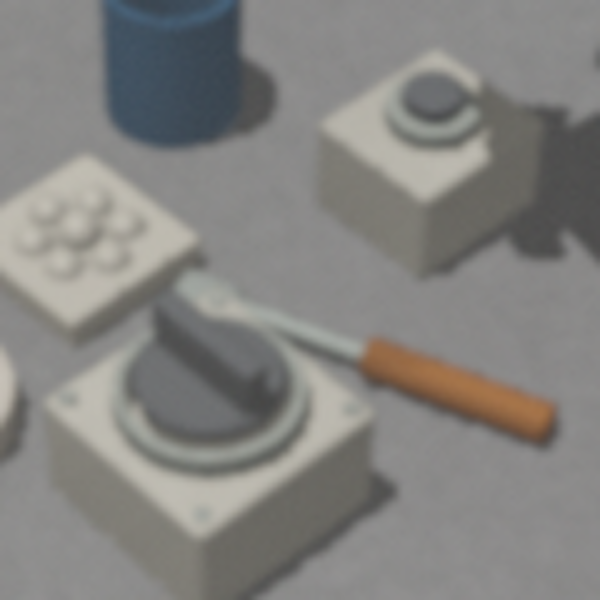

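View pics/w9.png

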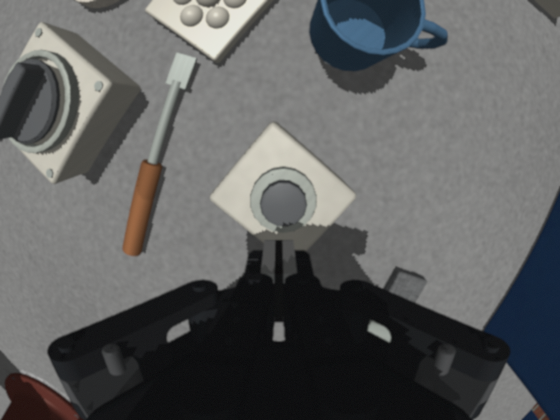

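The stop head now looks the same as at the start: bar end at (170,298), out and back at rest. The restart button is at (283,203) in the wrist view, just ahead of the tips. Pressing it.

Emit:
drive_tool --series '[{"x": 0.8, "y": 0.1, "z": -0.12, "ax": 0, "ay": 0, "az": 0}, {"x": 1.6, "y": 0.1, "z": -0.12, "ax": 0, "ay": 0, "az": 0}, {"x": 2.4, "y": 0.1, "z": -0.12, "ax": 0, "ay": 0, "az": 0}, {"x": 2.9, "y": 0.1, "z": -0.12, "ax": 0, "ay": 0, "az": 0}, {"x": 2.9, "y": 0.1, "z": -0.12, "ax": 0, "ay": 0, "az": 0}]'

```text
time: 8.6
tool_pos: [0.5802, -0.2415, 0.0847]
tool_rot: [-0.139, -0.691, -0.142, 0.695]
contact_force: [-1.1, 0.4, -0.4]
gripper_width: -0.001
```

Emit:
drive_tool --series '[{"x": 0.1, "y": 0, "z": 0, "ax": 0, "ay": 0, "az": 0}, {"x": 0.25, "y": 0, "z": 0, "ax": 0, "ay": 0, "az": 0}, {"x": 0.4, "y": 0, "z": 0, "ax": 0, "ay": 0, "az": 0}, {"x": 0.5, "y": 0, "z": 0, "ax": 0, "ay": 0, "az": 0}, {"x": 0.6, "y": 0, "z": 0, "ax": 0, "ay": 0, "az": 0}]'

```text
time: 9.02
tool_pos: [0.5835, -0.2444, 0.0757]
tool_rot: [0.14, 0.694, 0.139, -0.692]
contact_force: [-2.9, 2.6, 21.7]
gripper_width: -0.005
```

Emit:
drive_tool --series '[{"x": 0.05, "y": 0, "z": 0, "ax": 0, "ay": 0, "az": 0}, {"x": 0.08, "y": 0, "z": 0, "ax": 0, "ay": 0, "az": 0}, {"x": 0.08, "y": 0, "z": 0, "ax": 0, "ay": 0, "az": 0}, {"x": 0.08, "y": 0, "z": 0, "ax": 0, "ay": 0, "az": 0}]'

```text
time: 9.35
tool_pos: [0.5835, -0.2444, 0.0759]
tool_rot: [0.14, 0.694, 0.139, -0.692]
contact_force: [-5.2, 4.7, 14.4]
gripper_width: -0.003
```

The tip stopped at z 0.0757 with 14–22 N, where 0.072 was expected. I'll look before doing more.

Run:
```python
from plant import sensors,cams
from h import *
f=cams.grab_frame("side");cv2.imwrite("pics/s10.png",cv2.resize(f["img"][135:255,225:345],None,fx=5,fy=5,interpolation=cv2.INTER_CUBIC))
f=cams.grab_frame("wrist");cv2.imwrite("pics/w10.png",f["img"])
s=sensors.state();want(s,[.582,-.243,.072]);print(s["ft_torque"],s["tool_rot"])
```

```text
pos [ 0.5835 -0.2444  0.0759] F [-3.97  3.34 15.28] t 9.45 yaw y-axis -67.19
shift units [ 0.155 -0.075  0.035]
[0.75916983 0.80618191 0.02170481] [ 0.14024969  0.69395336  0.13936412 -0.69234124]
```

View pics/s10.png

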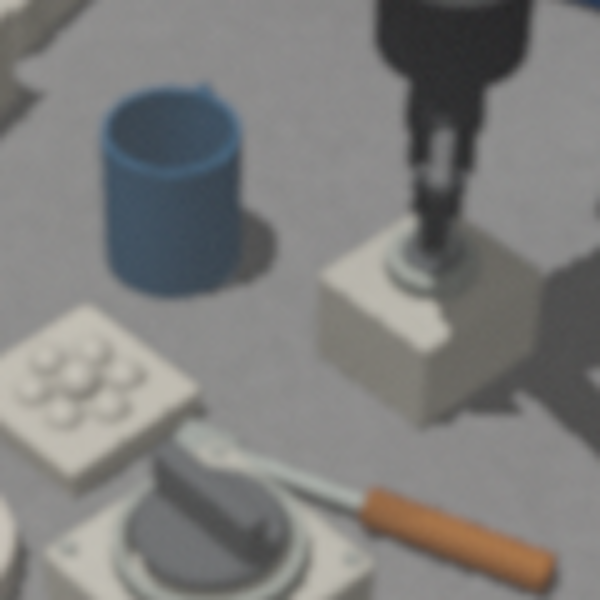

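View pics/w10.png

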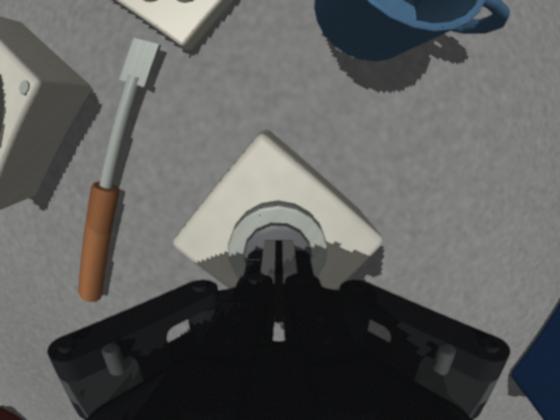

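Emit:
drive_tool --series '[{"x": 0.06, "y": 0, "z": 0, "ax": 0, "ay": 0, "az": 0}, {"x": 0.1, "y": 0, "z": 0, "ax": 0, "ay": 0, "az": 0}, {"x": 0.1, "y": 0, "z": 0, "ax": 0, "ay": 0, "az": 0}, {"x": 0.1, "y": 0, "z": 0, "ax": 0, "ay": 0, "az": 0}]'

```text
time: 9.78
tool_pos: [0.5836, -0.2445, 0.0757]
tool_rot: [0.14, 0.694, 0.139, -0.693]
contact_force: [-9.7, 6.7, 25.1]
gripper_width: -0.001
```

It's rigid at 0.0757, so I suspect the tip is on something besides the button. I'll zoom in and recompute the button centre from the wrist views.

```bash
cat >> h.py <<'E'
def fe(f,u,v,z):
    K=f["camera_matrix"];T=f["cam_to_world"]
    x,y=u-K[0,2],v-K[1,2];r=np.hypot(x,y);th=r/K[0,0];d=T[:3,:3]@np.array([x/r*np.sin(th),y/r*np.sin(th),np.cos(th)]);return T[:3,3]+d*(z-T[2,3])/d[2]
def pfe(f,p):
    K=f["camera_matrix"];T=f["cam_to_world"];c=T[:3,:3].T@(np.asarray(p)-T[:3,3]);th=np.arctan2(np.hypot(c[0],c[1]),c[2]);return K[:2,2]+K[0,0]*th*c[:2]/np.hypot(c[0],c[1])
E
python3 - <<'E'
from plant import sensors,cams
from h import *
f=cams.grab_frame("wrist");cv2.imwrite("pics/w11.png",cv2.resize(f["img"][170:300,200:360],None,fx=5,fy=5,interpolation=cv2.INTER_CUBIC))
s=sensors.state();print("tcp px",pfe(f,s["tool_pos"]),"btn px at 72",pfe(f,[.582,-.243,.072]))
# box top corners in w10: (265,132),(382,240),(174,242)
p=np.array([fe(f,*q,.06) for q in[(265,132),(382,240),(174,242)]]);print(p.round(4),(p[1]+p[2])/2)
r=rot(s).as_matrix();print(r.round(3))
E
```

```text
tcp px [278.64240624 256.83449091] btn px at 72 [274.6146663 255.4516012]
[[ 0.6347 -0.2159  0.06  ]
 [ 0.607  -0.2955  0.06  ]
 [ 0.5622 -0.1918  0.06  ]] [ 0.58456337 -0.24365968  0.06      ]
[[ 0.002  0.388 -0.922]
 [-0.001 -0.922 -0.388]
 [-1.     0.001 -0.001]]
```

View pics/w11.png

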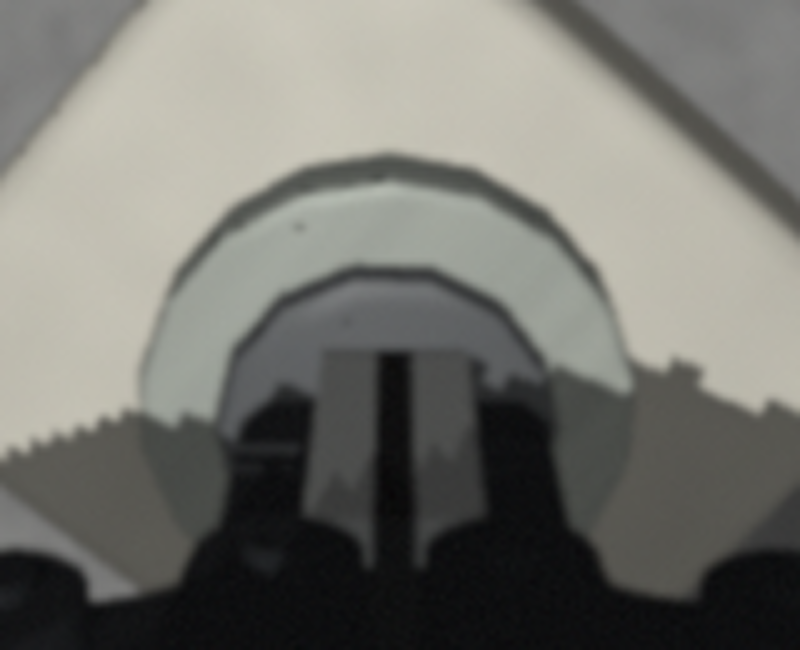

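Run:
```python
from plant import sensors,cams
from h import *
for i in range(3):
    f=cams.grab_frame(["side","top","side"][i]); 
    if i<2: cv2.imwrite(f"pics/f12{i}.png",f["img"])
    s=sensors.state();print(s["contact_force"].round(2),s["ft_torque"].round(3),s["tool_pos"].round(4),s["joint_pos"].round(3))
```

```text
[-9.76  7.27 26.31] [1.128 1.697 0.   ] [ 0.5836 -0.2445  0.0757] [-0.514  0.208  1.714  0.     1.217  0.658]
[-9.99  7.   24.99] [1.185 1.701 0.004] [ 0.5836 -0.2445  0.0757] [-0.514  0.208  1.714  0.     1.217  0.658]
[-10.37   7.32  25.03] [1.164 1.722 0.019] [ 0.5836 -0.2445  0.0757] [-0.514  0.208  1.714  0.     1.217  0.658]
```

View pics/f120.png

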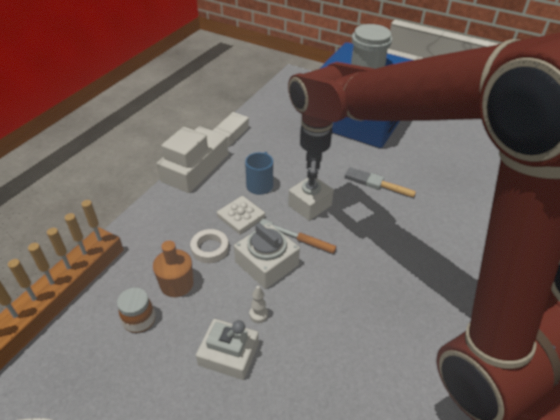

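View pics/f121.png

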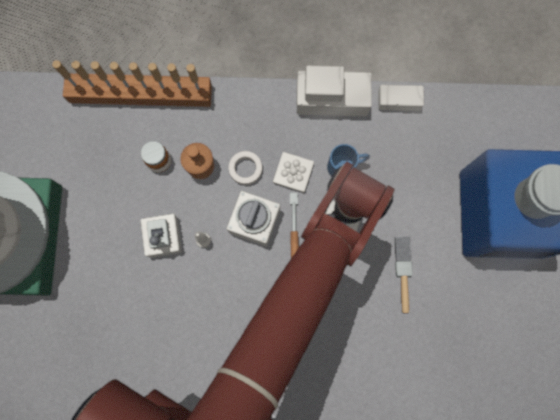

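Nothing else is touching, and the wrist moments put the contact at the fingertip, centred. I'll retract slowly to see at which height the button loses contact.

Emit:
drive_tool --series '[{"x": -0.12, "y": 0, "z": 0, "ax": 0, "ay": 0, "az": 0}, {"x": -0.24, "y": 0, "z": 0, "ax": 0, "ay": 0, "az": 0}, {"x": -0.24, "y": 0, "z": 0, "ax": 0, "ay": 0, "az": 0}]'

```text
time: 10.23
tool_pos: [0.5835, -0.2444, 0.0775]
tool_rot: [0.14, 0.694, 0.139, -0.692]
contact_force: [1.3, 1.4, 4.1]
gripper_width: -0.0
```

Emit:
drive_tool --series '[{"x": -0.06, "y": 0, "z": 0, "ax": 0, "ay": 0, "az": 0}, {"x": -0.06, "y": 0, "z": 0, "ax": 0, "ay": 0, "az": 0}, {"x": -0.06, "y": 0, "z": 0, "ax": 0, "ay": 0, "az": 0}]'

```text
time: 10.48
tool_pos: [0.583, -0.2444, 0.0773]
tool_rot: [0.14, 0.694, 0.139, -0.693]
contact_force: [2.4, -0.4, 4.4]
gripper_width: 0.001
```

Emit:
drive_tool --series '[{"x": -0.06, "y": 0, "z": 0, "ax": 0, "ay": 0, "az": 0}, {"x": -0.06, "y": 0, "z": 0, "ax": 0, "ay": 0, "az": 0}, {"x": -0.06, "y": 0, "z": 0, "ax": 0, "ay": 0, "az": 0}]'

```text
time: 10.73
tool_pos: [0.5822, -0.2443, 0.0783]
tool_rot: [0.14, 0.693, 0.14, -0.693]
contact_force: [2.3, -0.3, 3.8]
gripper_width: 0.002
```

Emit:
drive_tool --series '[{"x": -0.06, "y": 0, "z": 0, "ax": 0, "ay": 0, "az": 0}, {"x": -0.06, "y": 0, "z": 0, "ax": 0, "ay": 0, "az": 0}, {"x": -0.06, "y": 0, "z": 0, "ax": 0, "ay": 0, "az": 0}]'

```text
time: 10.98
tool_pos: [0.5818, -0.2441, 0.0795]
tool_rot: [-0.14, -0.693, -0.14, 0.693]
contact_force: [1.9, -0.8, 2.3]
gripper_width: -0.003
```

Emit:
drive_tool --series '[{"x": -0.06, "y": 0, "z": 0, "ax": 0, "ay": 0, "az": 0}, {"x": -0.06, "y": 0, "z": 0, "ax": 0, "ay": 0, "az": 0}, {"x": -0.06, "y": 0, "z": 0, "ax": 0, "ay": 0, "az": 0}]'

```text
time: 11.23
tool_pos: [0.5815, -0.2439, 0.0808]
tool_rot: [-0.14, -0.693, -0.14, 0.694]
contact_force: [0.4, -1.1, 2.0]
gripper_width: -0.0
```

Emit:
drive_tool --series '[{"x": -0.06, "y": 0, "z": 0, "ax": 0, "ay": 0, "az": 0}, {"x": -0.06, "y": 0, "z": 0, "ax": 0, "ay": 0, "az": 0}, {"x": -0.06, "y": 0, "z": 0, "ax": 0, "ay": 0, "az": 0}]'

```text
time: 11.48
tool_pos: [0.5816, -0.2435, 0.0821]
tool_rot: [-0.139, -0.693, -0.14, 0.694]
contact_force: [-0.5, -0.4, 0.3]
gripper_width: -0.001
```

Emit:
drive_tool --series '[{"x": -0.06, "y": 0, "z": 0, "ax": 0, "ay": 0, "az": 0}, {"x": -0.06, "y": 0, "z": 0, "ax": 0, "ay": 0, "az": 0}, {"x": -0.06, "y": 0, "z": 0, "ax": 0, "ay": 0, "az": 0}]'

```text
time: 11.73
tool_pos: [0.582, -0.2438, 0.0841]
tool_rot: [-0.14, -0.693, -0.14, 0.693]
contact_force: [0.5, 0.4, -0.2]
gripper_width: 0.004
```

The spring forces (4.2 N at 0.0773, 2.0 N at 0.0808, gone at 0.082) fit a button that is out at about 0.0817 and was fully in at 0.0757. So it was pressed the full 6 mm and has come back; the fingertip just reads about 4 mm high here. I'll retreat and check everything.

Emit:
drive_tool --series '[{"x": -0.8, "y": 0, "z": 0, "ax": 0, "ay": 0, "az": 0}, {"x": -1.8, "y": 0, "z": 0, "ax": 0, "ay": 0, "az": 0}, {"x": -3, "y": 0, "z": 0, "ax": 0, "ay": 0, "az": 0}, {"x": -4.2, "y": 0, "z": 0, "ax": 0, "ay": 0, "az": 0}, {"x": -5.4, "y": 0, "z": 0, "ax": 0, "ay": 0, "az": 0}]'

```text
time: 12.15
tool_pos: [0.5818, -0.2438, 0.2203]
tool_rot: [-0.14, -0.693, -0.14, 0.693]
contact_force: [0.2, -0.4, -1.0]
gripper_width: 0.002
```

Emit:
drive_tool --series '[{"x": 0, "y": 1.0, "z": 1.0, "ax": 0, "ay": 0, "az": 0}, {"x": 0, "y": 2.0, "z": 2.0, "ax": 0, "ay": 0, "az": 0}, {"x": 0, "y": 3.0, "z": 3.0, "ax": 0, "ay": 0, "az": 0}, {"x": 0, "y": 4.0, "z": 4.0, "ax": 0, "ay": 0, "az": 0}, {"x": 0, "y": 4.0, "z": 4.0, "ax": 0, "ay": 0, "az": 0}]'

```text
time: 12.57
tool_pos: [0.5262, -0.3799, 0.2192]
tool_rot: [-0.139, -0.693, -0.137, 0.694]
contact_force: [0.7, 0.1, 0.2]
gripper_width: 0.002
```

Run:
```python
from plant import sensors,cams
from h import *
a=cv2.imread("pics/side0.png")
f=cams.grab_frame("side");d=cv2.absdiff(a,f["img"]).max(2)
z=lambda i:cv2.resize(i[165:285,225:345],None,fx=3.3,fy=3.3,interpolation=cv2.INTER_CUBIC)
cv2.imwrite("pics/s13.png",np.hstack([z(a),z(f["img"])]));cv2.imwrite("pics/d13.png",cv2.min(d.astype(np.uint8)*3,255) if 0 else cv2.convertScaleAbs(d,alpha=3))
print(sensors.state()["contact_force"],sensors.state()["tool_pos"],sensors.state()["time"])
```

```text
[-2.54874453e-04  1.02199492e+00  3.37072521e-01] [ 0.52727113 -0.3774821   0.21903402] 12.6167
```

View pics/s13.png

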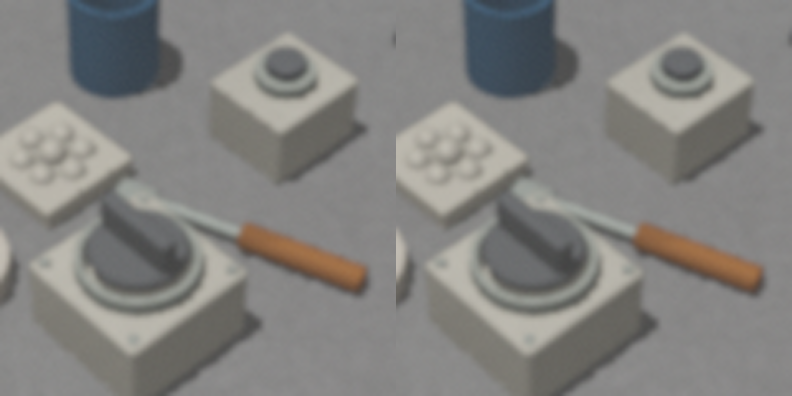

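View pics/d13.png

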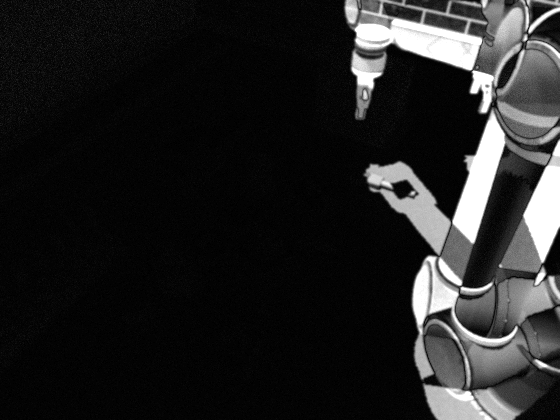

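In the before/after views the two stations match, and the difference image shows only the arm and its shadow. Handing in.

Run:
```python
from plant import workorder
print(workorder.job_done())
```

```text
the job is handed in; nothing more can be done
None
```

I ran the full stop-button test and handed the job in at about 12.6 s; the hand-in gives no verdict.

**What I did**
- **Stop:** with the fingers shut, I pressed the mushroom head down to its bottom stop (about 16 N at z = 0.105) and lifted off; the side view showed it latched.
- **Release:** I pushed one side of the bar clockwise through about 50°. The head sprang out and turned back to rest, which I saw in the side view before pressing restart.
- **Restart:** I pressed the small button to a hard stop (about 25 N) and let it come back.

**Last checks**
- The before/after side pictures differ only by the arm and its shadow. The head, restart button and lever look as they did at the start, and so do the loose things that camera can see.
- The wrist force was about zero, with the tool clear at z = 0.22.

**One disagreement:** restart bottomed at a reading of z = 0.0757, where the given heights imply 0.072. On the way back the button's force fell from about 4 N at 0.0773 to none at 0.082. That matches its spring for a full 6 mm of travel, so I took it as fully pressed. I did not find the cause of the 3.7 mm offset.

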